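# Put the ribbon winder into third gear

### The arm

A 7-joint arm with a two-finger parallel gripper is mounted at the origin on a cart in front of the work surface, level with it; the furniture and walls round the work are solid. World frame = base frame: x ahead of the robot, y to its left, z up, the work surface at z = 0. Lengths are in m, angles in rad, forces in N, time in s.
With the tool pointing down it reaches from about 0.425 to 0.925 m from the base axis. Payload 6.8 kg.
Tool frame: the origin (TCP) lies at the very end of the fingers, on their centre line; the grasp point (between the pads) lies 19 mm behind it; z points along the fingers, y is the line along which they close (so a half turn about z gives the same grasp; the last joint's range is limited). The gripper opens to 85 mm and grips with 20 to 120 N. Pads are 22 mm wide; open, the fingers measure 114 mm over their backs; the gripper's body (76 mm by 85 mm) begins 54 mm behind the grasp point. The pads swing forward as they close: fully open they stand 13 mm farther back than shut.
Start: joints at [-1.399, 0.477, 0.022, 1.555, -0.011, 1.109, -0.083], TCP at [0.186, 0.649, 0.231] pointing down, gripper open.
Joint ranges: [-2.96, 2.96], [-0.34, 2.1], [-1.41, 1.46], [0.24, 2.44], [-1.37, 4.51], [0.17, 1.92], [-2.96, 2.96]. Speed limits (rad/s): [2.39, 2.39, 3.14, 3.14, 3.14, 3.14, 3.14].

### API

Orientations are given as a rotation vector (axis times angle).
In Python, from bench import get_obs, viewer, r gives the robot as it stands. The module is installed in compiled form; this text tells all that it offers.
- The arm moves only by the tool play_rows, never from a script. Its argument "commands" is a list that holds one entry, the list of rows, each a list of 5 numbers: the gripper's target within -1 to 1 (shut at 1, half-way at 0, fully open at -1), then the shift along the tool's x, y, z scaled (see below), then the turn about the tool's z scaled (see below). A call has 1 to 12 rows; each row is the pose to reach, as a shift and turn from the pose commanded when the call began, along the tool's axes at that moment; what a row does not reach only later rows make up. The controller multiplies each number of a shift by 0.2 m and each number of a turn by pi/2 rad. A row lasts 1/12 s, in which the tool goes at most 41.7 mm and 7.16 degrees, less where a joint would pass 70% of its speed; a pose out of reach is approached as far as the arm can. A call with a number of a shift or a turn outside -1 to 1 is refused whole. A call with a gripper value outside its range is refused whole. The fingers move at their own pace and stop on an object; "grip_force" is the grip in N (left out, the last holds). Time passes only in rows, so rows that repeat a pose let the fingers close. It gives the time, the measured TCP pose, the force, the opening and the grip force at its end, in the units of the state.
- get_obs(): the state, without advancing time (a new reading comes with each control period).
- viewer.grab_frame(name): name is "scene" or "top" or "wrist"; returns a dict with "pixels" (400x640x3 uint8, red, green, blue), "fovy" (degrees; the focal length in pixels is half the picture's height over the tangent of half this angle, whatever the lens; pixels are square), "cx", "cy" (the principal point, pixels), "distortion" ([k1, k2, p1, p2, k3] as OpenCV has them; the pictures are not rectified), "world_to_cam" (4x4, takes a point from world to camera coordinates); the wrist camera has in their place "hand_eye" (4x4, takes a point from camera to tool coordinates, whose origin is the TCP and whose axes are the flange's). Camera axes: x right, y up, looking along -z (the intrinsics and any distortion apply to the point x, -y, -z); pixel columns grow to the right and rows downward; lengths in m; the calibration is good to about 2 mm. A picture is of the moment at which its call begins: read the wrist's pose just before it. There is no depth.
- r.hand_in(): hands the job in; it is judged then, once.
Trained networks look in a picture, given as the dict that the camera call returned (one of the last four; its "shot" number tells which), for a name from the list of things; names that differ only in an ending like _2 or _b are one class to them, and where a whole thing is asked for, a point or a joint stands for the part that bears it (a point fixed in the world has none). Each returns a list of dicts, best first, with "score" (0 to 1); they miss things now and then, are a little off and sometimes report something else, mostly with a low value. They report only what shows in the picture. A call takes as long as a camera call.
- viewer.trace(picture, thing): "pixels" (400x640 bool, what is visible of it) and "rect" ([left, top, right, bottom] in pixels, round what is visible of it).
The state is a dict: "clock": time; "joints": joint angles; "qvel": joint speeds; "tau": joint torques, N m; "tcp_pos": TCP position; "orientation": TCP orientation; "contact_force": force on the tool from outside, world axes, zero at the start; "moment": the same for the moment, N m; "grip_width": finger opening in m; "gripper_force": force on a finger pad.
Only numpy, scipy, OpenCV 4.12 (cv2) and the standard library are available. Lean on these libraries where they do the work, as an engineer would, in place of code of your own. Each camera call takes 0.05 s, during which the arm holds its last target. There are 200 camera calls.

### The job

The spool is threaded, so get the ribbon winder ready to run fast: with a fingertip, slide the lock bolt on top of its gear gate all the way back, away from you, then push the gear lever across neutral to the right and forward, fully home in third, the far right slot of the H. Only push: do not grip the bolt or the lever, do not force them, do not let the lever go into any other slot, and leave the things around the winder where they are.

Things in the scene. Friction and masses are not known exactly. Their poses are not given: they have to be found in the camera images.
- winder: grey bench winder, fixed: base 302x295 mm, at the front a console with a metal H gate on top, behind it headstock, motor (left) and spool (right) up to 165 mm high. Origin on the table under the lever's pivot; x away from the operator (forward), y left, z up. Base spans x -85..217, y -165..130 mm, console x -75..105, y -78..+55 mm; the gate's top is at z 119 mm
- lever_knob (a point): the black pear-shaped knob of the gear lever, 32 mm wide (widest at this point), 35 mm tall (18 mm below to 17 mm above this point). It stands on a 9 mm rod that pivots 47 mm above the winder's origin, 156 mm below this point; upright the knob is 203 mm above the table. It swings some 38 mm each side of upright from column to column, 45 mm fore and aft to a slot's end
- third_slot (a point): far right end of the H gate, on its top, where the lever's rod stands in third: 20 mm forward and 17 mm right of the gate's middle, which is above the winder's origin. Slots are 12.5 mm wide and join the neutral cross channel, 12.5 mm wide; corners are rounded by 4 mm. First is far left, second near left, fourth near right
- across (a joint): lever sideways, rad: 0 upright, positive to the right (winder -y); -0.24 left column, +0.24 right column, stops +-0.255. It starts left in neutral (-0.24 to -0.17). Friction holds it where it is left; pushing the knob takes about 1.5 N. With the bolt in, the lever stops half-way, near -0.04
- forward (a joint): lever fore and aft, rad: 0 neutral, positive away from the operator (winder +x); a slot's end is at +-0.28 to 0.295. Starts near 0. It can leave neutral only in line with a slot (across within 0.025 of +-0.24, the rounded corners lead in a little more). Friction holds it; the knob takes about 1.5 N
- bolt (a joint): lock bolt on the gate, m: 0 to 0.004 locked (start), 0.022 fully back, away from the operator (winder +x). It lies fore and aft over the neutral channel, 6 mm right of its middle; it bars the lever from the fast gears on the right while a spool is threaded; the lever can pass from 0.016. Friction 1.5 N, it stays where it is left
- bolt_post (a point): upright finger post at the end of the bolt's side arm: 8.4 mm rod with a 15 mm wide, 10 mm thick head. This point is on its axis, 35.5 mm above the gate plate, 155 mm above the table, 18 mm below its top. The post stands at winder x 53, y -48 mm when the bolt is locked and goes to x 75 mm. Free plate lies in front of it
- spare_spool: small empty wooden spool, 52 mm across and 48 mm tall, standing on the winder's base plate to the left of the console; leave it alone. Origin under its middle
- paint_jar: white craft-paint jar, 46 mm across and tall, on the table in front of the winder; leave it alone. Origin under its middle
- walnut_10: gold walnut, 37x49x34 mm, on the table in front of the winder; leave it alone. Origin under its middle
- glue_stick_1: pale glue stick, 98 mm long and 11 mm thick, lying in front of the winder; leave it alone. Origin under its middle
- pine_cone_1: pine cone, 65 mm wide and tall, on the table left of the winder; leave it alone. Origin under its middle
- walnut_12: gold walnut, 35x46x32 mm, on the table right of the winder; leave it alone. Origin under its middle
- stapler: small dark stapler, 114x32x37 mm, near the right edge of the table; leave it alone. Origin under its middle
- tea_light: tea light, 39 mm across and 21 mm tall, at the right of the table; leave it alone. Origin under its middle

How it is judged:
By the outcome, as a careful person would: the job done as asked, in the order asked, and still so for the second after the job is handed in, with the robot touching nothing.
It also fails if it takes over 48 s, if anything falls off the work surface, if the arm or the gripper's body presses on something with over 40 N, if the wrist force passes 120 N, or if a joint passes its speed limit or range.

## Working session

There is one attempt and no reset: what is moved stays moved. The work goes in short steps, Python scripts to look and compute and a tool call to move; the robot and the scene stay as the last step left them, time stands still between calls to the robot, and variables do not carry over. Pictures are saved under pics/ and viewed, at most 10 in all, crops included, and the job is handed in when it is done.

Besides the shell and the picture viewer there is one more tool, called after "Call:" by a JSON object that holds its "api" and its "payload". play_rows: Moves the arm, as the interface text tells. Shifts and turns lie within -1 to 1; 1 stands for 0.2 m of shift or pi/2 rad of turn. Its arguments: {"type":"object","properties":{"commands":{"type":"array","items":{"type":"array","items":{"type":"array","items":{"type":"number","minimum":-1,"maximum":1}}}},"grip_force":{"type":"number"}},"required":["commands"]}

```bash
mkdir -p pics; cat > h.py <<'E'
import numpy as np, cv2
from bench import get_obs, viewer, r
def K(p):
    f=200/np.tan(np.radians(p["fovy"])/2)
    return np.array([[f,0,p["cx"]],[0,f,p["cy"]],[0,0,1.]]),np.array(p["distortion"],float)
def proj(p,X):
    X=np.atleast_2d(X); M=np.array(p["world_to_cam"]); c=X@M[:3,:3].T+M[:3,3]
    c=c*[1,-1,-1]; k,d=K(p)
    return cv2.projectPoints(c,np.zeros(3),np.zeros(3),k,d)[0][:,0]
def ray(p,uv):
    k,d=K(p); n=cv2.undistortPoints(np.array([[uv]],float),k,d)[0,0]
    M=np.array(p["world_to_cam"]); R=M[:3,:3]; o=-R.T@M[:3,3]
    v=R.T@np.array([n[0],-n[1],-1]); return o,v/np.linalg.norm(v)
def atz(p,uv,z):
    o,v=ray(p,uv); return o+v*(z-o[2])/v[2]
def tri(rs):
    A=np.zeros((3,3));b=np.zeros(3)
    for o,v in rs:
        P=np.eye(3)-np.outer(v,v);A+=P;b+=P@o
    return np.linalg.solve(A,b)
def save(p,n): cv2.imwrite("pics/"+n,np.array(p["pixels"])[:,:,::-1])
E
python3 - <<'E'
from h import *
o=get_obs();print(o["clock"],o["tcp_pos"],o["orientation"],o["contact_force"])
for n in("scene","top"):
    p=viewer.grab_frame(n);save(p,n+"0.png")
    print(n,p["fovy"],np.round(np.array(p["world_to_cam"]),3).tolist(),p["distortion"])
    for t in("winder","lever_knob","bolt_post","bolt","across","spare_spool","pine_cone_1","stapler","paint_jar"):
        for q in viewer.trace(p,t)[:2]:
            m=np.array(q["pixels"]);ys,xs=np.nonzero(m)
            print(t,round(q["score"],2),q["rect"],len(xs),xs.mean().round(1),ys.mean().round(1))
E
```

```text
0.0 [0.18626338 0.64818597 0.23031788] [-4.37971488e-01 -3.11082366e+00  2.81702819e-03] [0.09131652 0.19459354 0.07133845]
scene 51.45490751888578 [[0.793, -0.61, -0.003, -0.457], [0.465, 0.601, 0.65, -0.327], [-0.394, -0.517, 0.76, -1.161], [0.0, 0.0, 0.0, 1.0]] [-0.04784289  0.          0.          0.          0.        ]
winder 0.68 [364.7, 293.6, 403.1, 321.5] 487 380.6 306.6
winder 0.58 [261.6, 145.3, 379.4, 254.9] 7206 323.1 197.9
lever_knob 0.72 [288.4, 159.7, 298.9, 175.0] 89 294.0 164.5
bolt 0.33 [255.6, 166.8, 271.1, 184.0] 237 262.9 175.0
across 0.42 [286.7, 157.1, 297.2, 172.7] 92 294.0 163.6
spare_spool 0.53 [271.7, 178.5, 287.3, 189.2] 71 279.0 182.3
pine_cone_1 0.69 [254.0, 166.5, 270.5, 184.8] 254 262.8 175.0
stapler 0.76 [361.5, 295.7, 400.0, 321.6] 550 381.2 307.2
paint_jar 0.64 [260.2, 216.2, 277.3, 232.7] 240 269.6 224.3
top 45.31532640801244 [[-0.025, -1.0, -0.009, -0.029], [0.993, -0.026, 0.113, -0.572], [-0.113, -0.006, 0.994, -1.352], [0.0, 0.0, 0.0, 1.0]] [0.00282392 0.         0.         0.         0.        ]
winder 0.75 [235.2, 113.5, 336.4, 225.0] 10048 286.9 169.2
lever_knob 0.7 [259.1, 180.4, 272.8, 191.9] 146 263.4 185.8
lever_knob 0.54 [237.2, 190.8, 257.1, 206.9] 308 247.3 198.5
bolt_post 0.56 [280.3, 161.1, 296.7, 189.7] 154 283.7 171.1
bolt 0.68 [341.2, 174.9, 354.9, 190.5] 158 347.1 181.5
bolt 0.59 [246.4, 230.2, 261.5, 245.6] 186 253.6 238.3
across 0.49 [256.4, 182.1, 273.6, 191.6] 151 263.3 185.8
spare_spool 0.7 [239.9, 191.3, 259.1, 206.6] 272 247.6 198.2
stapler 0.83 [411.5, 194.9, 452.2, 213.2] 420 429.9 203.4
```

```bash
python3 - <<'E'
import cv2,numpy as np
a=cv2.imread("pics/scene0.png")[120:270,225:425];b=cv2.imread("pics/top0.png")[95:245,220:380]
a=cv2.resize(a,None,fx=4,fy=4,interpolation=3);b=cv2.resize(b,None,fx=4,fy=4,interpolation=3)
cv2.imwrite("pics/a.png",a);cv2.imwrite("pics/b.png",b)
E
```

```text
(no output)
```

View pics/a.png

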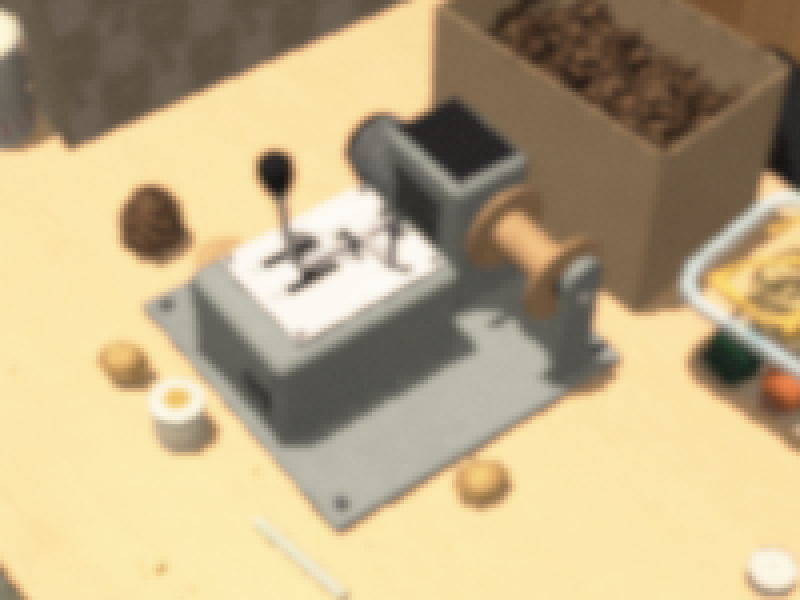

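View pics/b.png

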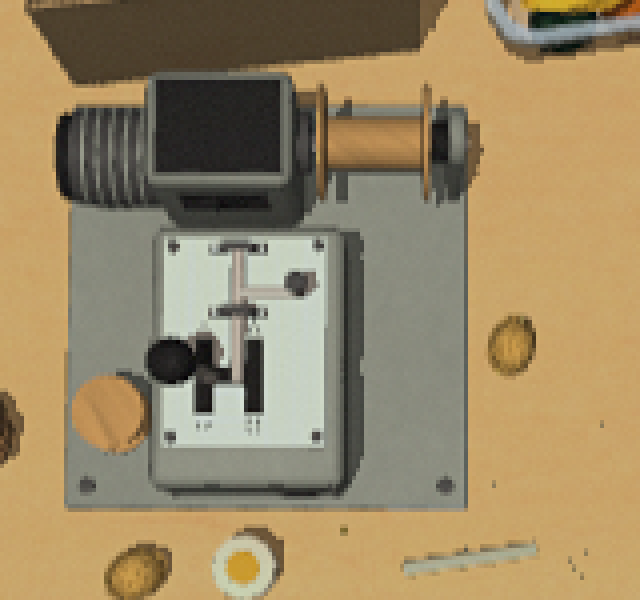

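```bash
python3 - <<'E'
from h import *
from scipy.spatial.transform import Rotation as R
p=viewer.grab_frame("top")
f=lambda x,y,z:atz(p,(220+(x+.5)/4-.5,95+(y+.5)/4-.5),z)
for n,a in dict(plBL=(163,233,.119),plBR=(326,236,.119),plFR=(323,447,.119),plFL=(161,446,.119),H=(229,376,.119),Lend=(203,376,.119),Rend=(254,376,.119),post=(298,282,.173),knob=(171,360,.205),
 bFL=(66,508,.008),bFR=(467,508,.008),conFL=(152,490,.11),conFR=(343,490,.11)).items(): print(n,f(*a).round(4))
o=get_obs();print(R.from_rotvec(o["orientation"]).as_matrix().round(3))
E
```

```text
plBL [0.6763 0.1125 0.119 ]
plBR [0.6712 0.001  0.119 ]
plFR [0.5266 0.006  0.119 ]
plFL [0.5301 0.1155 0.119 ]
H [0.5765 0.0688 0.119 ]
Lend [0.577  0.0864 0.119 ]
Rend [0.5761 0.0518 0.119 ]
post [0.6304 0.0177 0.173 ]
knob [0.5769 0.0974 0.205 ]
bFL [0.4963 0.1999 0.008 ]
bFR [ 0.4889 -0.0932  0.008 ]
conFL [0.5011 0.1231 0.11  ]
conFR [ 0.4978 -0.0065  0.11  ]
[[-0.961  0.276 -0.   ]
 [ 0.276  0.961  0.   ]
 [ 0.     0.    -1.   ]]
```

Call:
{"api": "play_rows", "payload": {"commands": [[[1, 0, 0, -0.3, 0], [1, -0.2, -0.17, -0.3, 0], [1, -0.4, -0.34, -0.3, 0], [1, -0.6, -0.51, -0.3, 0], [1, -0.75, -0.65, -0.3, 0], [1, -0.95, -0.82, -0.3, 0], [1, -0.95, -0.82, -0.3, 0], [1, -0.95, -0.82, -0.3, 0]]]}}

```text
clock: 1.72
tcp_pos: [0.3297, 0.4311, 0.2918]
orientation: [0.455, 3.106, -0.003]
contact_force: [1.0, -0.3, 0.8]
grip_width: -0.0002
gripper_force: 0.0
```

Call:
{"api": "play_rows", "payload": {"commands": [[[1, -0.2, -0.17, 0, 0], [1, -0.4, -0.34, 0, 0], [1, -0.55, -0.48, 0, 0], [1, -0.75, -0.65, 0, 0], [1, -0.95, -0.82, 0, 0], [1, -0.95, -0.82, 0, 0], [1, -0.95, -0.82, 0, 0]]]}}

```text
clock: 2.3
tcp_pos: [0.4655, 0.2202, 0.2919]
orientation: [0.456, 3.105, -0.003]
contact_force: [0.2, 0.2, 1.0]
grip_width: -0.0002
gripper_force: 0.0
```

Call:
{"api": "play_rows", "payload": {"commands": [[[1, -0.2, -0.17, 0, -0.06], [1, -0.4, -0.34, 0, -0.12], [1, -0.55, -0.48, 0, -0.159], [1, -0.75, -0.65, 0, -0.159], [1, -0.94, -0.82, 0, -0.159], [1, -0.94, -0.82, 0, -0.159], [1, -0.94, -0.82, 0, -0.159]]]}}

```text
clock: 2.88
tcp_pos: [0.5993, 0.0097, 0.2917]
orientation: [0.064, 3.138, -0.008]
contact_force: [-0.7, -1.1, 1.5]
grip_width: 0.0
gripper_force: 0.0
```

```bash
cat >> h.py <<'E'
from scipy.spatial.transform import Rotation as Ro
def wrist():
    o=get_obs();p=viewer.grab_frame("wrist")
    T=np.eye(4);T[:3,:3]=Ro.from_rotvec(o["orientation"]).as_matrix();T[:3,3]=o["tcp_pos"]
    p["world_to_cam"]=np.linalg.inv(T@np.array(p["hand_eye"]));return o,p
E
python3 - <<'E'
from h import *
o,p=wrist();save(p,"w0.png")
print(o["clock"],o["tcp_pos"],Ro.from_rotvec(o["orientation"]).as_matrix().round(3).tolist(),o["grip_width"],o["contact_force"])
print(np.array(p["hand_eye"]).round(3).tolist())
O=np.array([.578,.068,0]);x=np.array([1,-.03,0]);y=np.array([.03,1,0])
for n,a in dict(H=(0,0,.119),third=(.02,-.017,.119),post=(.053,-.048,.173),postb=(.053,-.048,.122)).items(): print(n,proj(p,O+x*a[0]+y*a[1]+[0,0,a[2]]))
E
```

```text
2.8833 [0.59934057 0.00974473 0.29171319] [[-0.999, 0.041, 0.003], [0.041, 0.999, -0.005], [-0.003, -0.005, -1.0]] 3.6625438226140064e-05 [-0.68115197 -1.05505574  1.47115342]
[[-0.001, 0.946, 0.323, 0.082], [1.0, 0.001, -0.001, -0.0], [-0.002, 0.323, -0.946, -0.142], [0.0, 0.0, 0.0, 1.0]]
H [[374.83067998 155.07518326]]
third [[358.15465262 173.6932443 ]]
post [[330.88420634 222.19337157]]
postb [[329.43836054 203.80024039]]
```

View pics/w0.png

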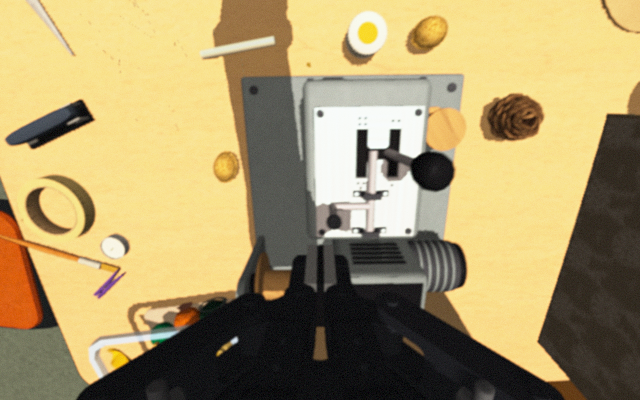

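Call:
{"api": "play_rows", "payload": {"commands": [[[1, 0.012, 0.057, 0.0, 0], [1, 0.012, 0.057, 0.2, 0], [1, 0.012, 0.057, 0.4, 0], [1, 0.012, 0.057, 0.55, 0], [1, 0.012, 0.057, 0.65, 0], [1, 0.012, 0.057, 0.71, 0], [1, 0.012, 0.057, 0.71, 0], [1, 0.012, 0.057, 0.71, 0]]]}}

```text
clock: 3.6
tcp_pos: [0.5944, 0.0323, 0.1497]
orientation: [-0.044, -3.141, -0.001]
contact_force: [-0.4, -0.7, -0.0]
grip_width: 0.0001
gripper_force: 0.0
```

```bash
python3 - <<'E'
from h import *
o,p=wrist();save(p,"w1.png")
q=viewer.grab_frame("top");save(q,"t1.png");s=viewer.grab_frame("scene")
print(o["tcp_pos"],o["contact_force"])
a=cv2.resize(q["pixels"][130:220,240:340][:,:,::-1],None,fx=4,fy=4,interpolation=3)
b=cv2.resize(s["pixels"][150:220,270:370][:,:,::-1],None,fx=4,fy=4,interpolation=3)
c=p["pixels"][100:400,120:520][:,:,::-1]
im=np.zeros((660,800,3),np.uint8);im[:300,:400]=c;im[:360,400:]=a;im[300:580,:400]=b
cv2.imwrite("pics/m1.png",im[:600])
E
```

```text
[0.59436368 0.03232692 0.14971274] [-0.40712368 -0.68001207 -0.02028948]
```

View pics/m1.png

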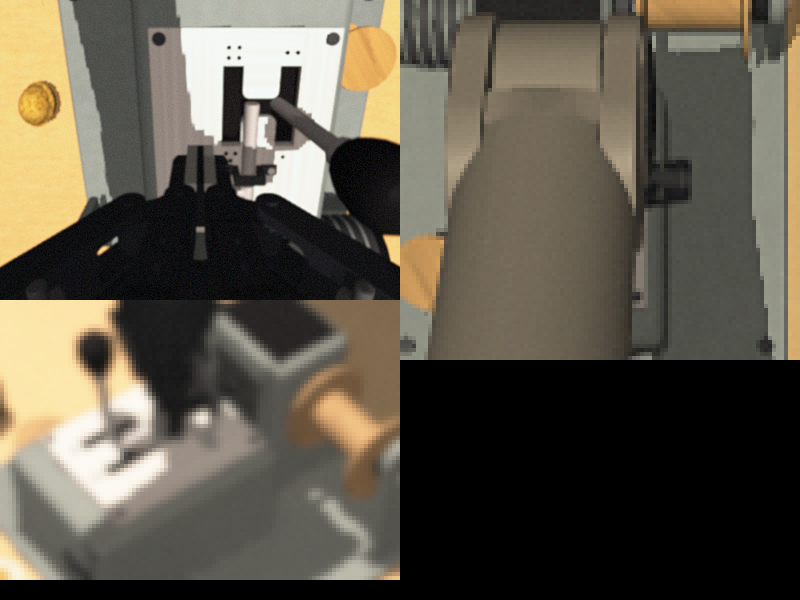

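Call:
{"api": "play_rows", "payload": {"commands": [[[1, 0.0, -0.03, 0.01, 0], [1, 0.0, -0.057, 0.015, 0], [1, 0.0, -0.057, 0.015, 0], [1, 0.0, -0.057, 0.015, 0]]]}}

```text
clock: 4.08
tcp_pos: [0.5941, 0.0181, 0.1466]
orientation: [0.05, 3.141, -0.0]
contact_force: [-0.2, 0.3, -0.9]
grip_width: -0.0002
gripper_force: 0.0
```

```bash
python3 - <<'E'
from h import *
o,p=wrist();save(p,"w2.png")
print(o["tcp_pos"],o["contact_force"])
E
python3 - <<'E'
from h import *
o,p=wrist()
# w1 pose
T=np.eye(4);T[:3,:3]=Ro.from_rotvec([-0.044,-3.141,-.001]).as_matrix();T[:3,3]=[.59436,.03233,.14971]
p["world_to_cam"]=np.linalg.inv(T@np.array(p["hand_eye"]))
for u in((353,204),(410,204),(278.5,139),(453,139)):print(atz(p,u,.119))
E
python3 - <<'E'
import cv2
cv2.imwrite("pics/c2.png",cv2.resize(cv2.imread("pics/w2.png")[100:300,220:480],None,fx=3,fy=3,interpolation=3))
E
```

```text
[0.59408248 0.01811234 0.14657333] [-0.15193503  0.27047099 -0.89327451]
[0.57466857 0.05316852 0.119     ]
[0.57570505 0.08815606 0.119     ]
[0.53406216 0.01047802 0.119     ]
[0.53678897 0.11030328 0.119     ]
```

View pics/c2.png

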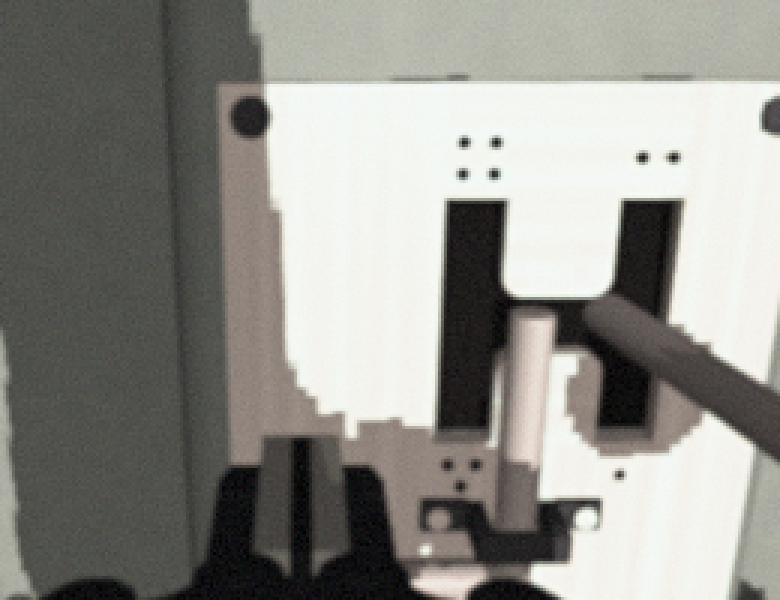

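Call:
{"api": "play_rows", "payload": {"commands": [[[1, -0.02, 0.015, 0, 0], [1, -0.05, 0.015, 0, 0], [1, -0.08, 0.015, 0, 0], [1, -0.11, 0.015, 0, 0], [1, -0.13, 0.015, 0, 0], [1, -0.145, 0.015, 0, 0], [1, -0.155, 0.015, 0, 0], [1, -0.155, 0.015, 0, 0], [1, -0.155, 0.015, 0, 0]]]}}

```text
clock: 4.93
tcp_pos: [0.6253, 0.0209, 0.1462]
orientation: [0.048, 3.141, -0.001]
contact_force: [-1.1, 0.0, 0.1]
grip_width: -0.0002
gripper_force: 0.0
```

Call:
{"api": "play_rows", "payload": {"commands": [[[1, -0.005, 0, 0, 0], [1, -0.01, 0, 0, 0], [1, -0.01, 0, 0, 0], [1, -0.01, 0, 0, 0]]]}}

```text
clock: 5.27
tcp_pos: [0.627, 0.0209, 0.1463]
orientation: [-0.048, -3.141, 0.0]
contact_force: [-1.6, -0.7, -0.3]
grip_width: -0.0001
gripper_force: 0.6
```

Sliding on at friction level. Continue in small steps, watching for the stop.

Call:
{"api": "play_rows", "payload": {"commands": [[[1, -0.005, 0, 0, 0], [1, -0.01, 0, 0, 0], [1, -0.01, 0, 0, 0], [1, -0.01, 0, 0, 0]]]}}

```text
clock: 5.6
tcp_pos: [0.6292, 0.0209, 0.1463]
orientation: [0.048, 3.141, -0.0]
contact_force: [-2.4, -0.6, -0.9]
grip_width: -0.0003
gripper_force: 0.5
```

Call:
{"api": "play_rows", "payload": {"commands": [[[1, -0.005, 0, 0, 0], [1, -0.01, 0, 0, 0], [1, -0.01, 0, 0, 0], [1, -0.01, 0, 0, 0]]]}}

```text
clock: 5.93
tcp_pos: [0.6313, 0.0209, 0.1463]
orientation: [0.047, 3.141, -0.0]
contact_force: [-1.4, -1.1, 0.5]
grip_width: -0.0002
gripper_force: 0.5
```

```bash
python3 - <<'E'
from h import *
o,p=wrist();save(p,"w3.png")
print(o["tcp_pos"],o["contact_force"])
cv2.imwrite("pics/c3.png",cv2.resize(cv2.imread("pics/w3.png")[50:290,220:480],None,fx=2.5,fy=2.5,interpolation=3))
E
```

```text
[0.63125803 0.02093932 0.14629501] [-1.42503347 -1.08206201  0.45908797]
```

View pics/c3.png

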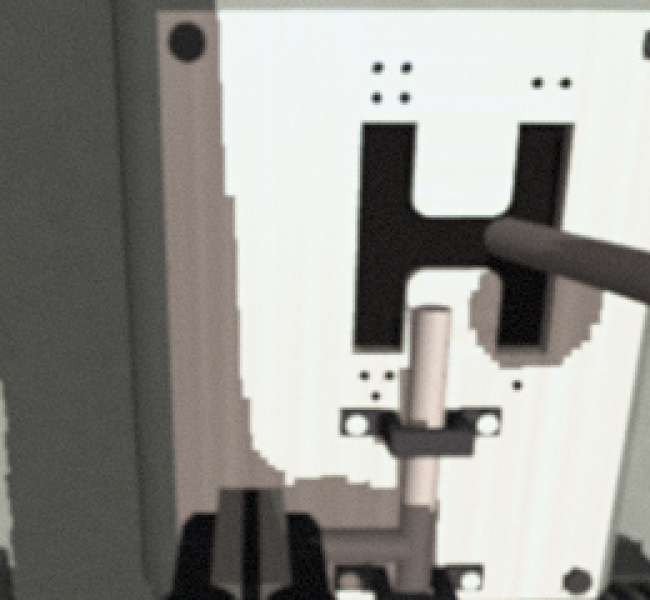

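Call:
{"api": "play_rows", "payload": {"commands": [[[1, -0.005, 0, 0, 0], [1, -0.01, 0, 0, 0], [1, -0.01, 0, 0, 0], [1, -0.01, 0, 0, 0]]]}}

```text
clock: 6.32
tcp_pos: [0.6321, 0.021, 0.1461]
orientation: [-0.047, -3.139, -0.0]
contact_force: [-5.2, -0.8, 2.5]
grip_width: -0.0003
gripper_force: 2.5
```

Call:
{"api": "play_rows", "payload": {"commands": [[[1, -0.005, 0, 0, 0], [1, -0.01, 0, 0, 0], [1, -0.01, 0, 0, 0], [1, -0.01, 0, 0, 0]]]}}

```text
clock: 6.65
tcp_pos: [0.6324, 0.021, 0.1458]
orientation: [-0.047, -3.135, -0.001]
contact_force: [-10.8, -0.3, 6.5]
grip_width: 0.0003
gripper_force: 5.2
```

Call:
{"api": "play_rows", "payload": {"commands": [[[1, 0.05, 0, 0, 0], [1, 0.12, 0, 0, 0], [1, 0.15, 0, -0.2, 0], [1, 0.15, 0, -0.4, 0], [1, 0.15, 0, -0.6, 0], [1, 0.15, 0, -0.75, 0], [1, 0.2, 0.2, -0.75, 0], [1, 0.25, 0.4, -0.75, 0], [1, 0.315, 0.6, -0.75, 0], [1, 0.315, 0.65, -0.75, 0], [1, 0.315, 0.65, -0.75, 0], [1, 0.315, 0.65, -0.75, 0]]]}}

```text
clock: 7.65
tcp_pos: [0.5761, 0.1535, 0.2964]
orientation: [0.044, 3.14, 0.0]
contact_force: [-0.2, -0.6, -0.4]
grip_width: 0.0004
gripper_force: 0.0
```

```bash
python3 - <<'E'
from h import *
get_obs()
o,p=wrist();o,p=wrist();save(p,"w4.png")
print(o["tcp_pos"],o["orientation"],o["contact_force"])
q=viewer.trace(p,"lever_knob")
for i in q[:3]:
    print(i["score"],i["rect"]);u=((i["rect"][0]+i["rect"][2])/2,(i["rect"][1]+i["rect"][3])/2);print(atz(p,u,.202))
for n in("top","scene"):
    s=viewer.grab_frame(n);save(s,n+"4.png")
    for i in viewer.trace(s,"lever_knob")[:2]:
        print(n,i["score"],i["rect"],atz(s,((i["rect"][0]+i["rect"][2])/2,(i["rect"][1]+i["rect"][3])/2),.2))
E
```

```text
[0.57645029 0.15187476 0.29650214] [ 4.79461499e-02  3.14004336e+00 -4.86181332e-04] [-0.51773731 -0.00568679 -0.31376392]
0.89 [236.7, 170.9, 275.7, 221.5]
[0.57060544 0.09925429 0.202     ]
0.66 [120.2, 168.6, 145.1, 199.8]
[ 0.55693902 -0.00208783  0.202     ]
top 0.45 [257.8, 179.8, 274.7, 194.7] [0.57056458 0.08821094 0.2       ]
scene 0.73 [286.4, 159.1, 300.6, 184.0] [0.55357221 0.06618889 0.2       ]
```

View pics/w4.png

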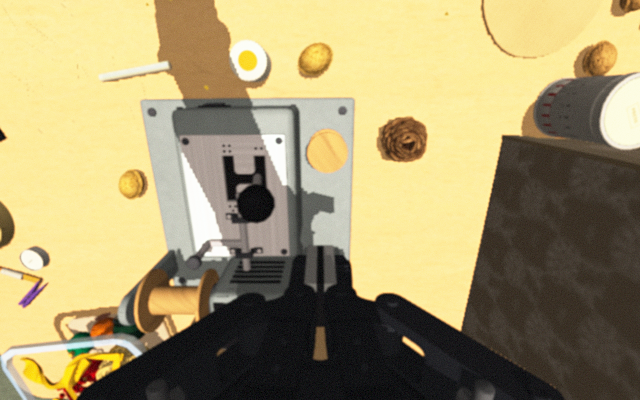

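Call:
{"api": "play_rows", "payload": {"commands": [[[1, 0, 0, 0.15, 0], [1, 0, 0, 0.3, 0], [1, 0, 0, 0.45, 0], [1, 0, 0, 0.53, 0], [1, 0, 0, 0.53, 0], [1, 0, -0.05, 0.53, 0], [1, 0, -0.1, 0.53, 0], [1, 0, -0.15, 0.53, 0], [1, 0, -0.15, 0.53, 0]]]}}

```text
clock: 8.75
tcp_pos: [0.5764, 0.1194, 0.1922]
orientation: [0.054, 3.138, 0.0]
contact_force: [-0.5, -0.3, 1.5]
grip_width: 0.0001
gripper_force: 0.3
```

Call:
{"api": "play_rows", "payload": {"commands": [[[1, 0, -0.03, 0, 0], [1, 0, -0.06, 0, 0], [1, 0, -0.09, 0, 0], [1, 0, -0.12, 0, 0], [1, 0, -0.15, 0, 0], [1, 0, -0.15, 0, 0], [1, 0, -0.15, 0, 0]]]}}

```text
clock: 9.33
tcp_pos: [0.5741, 0.0919, 0.1901]
orientation: [-0.049, -3.141, 0.001]
contact_force: [-0.8, -0.1, -0.3]
grip_width: -0.0001
gripper_force: 0.0
```

```bash
python3 - <<'E'
from h import *
o,p=wrist();save(p,"w5.png")
print(o["tcp_pos"],o["contact_force"])
q=viewer.trace(p,"lever_knob")
for i in q[:2]: print(i["score"],i["rect"])
cv2.imwrite("pics/c5.png",cv2.resize(cv2.imread("pics/w5.png")[50:350,120:520],None,fx=1.8,fy=1.8,interpolation=3))
E
```

```text
[0.57408878 0.09187672 0.19014706] [-0.83245263 -0.09680861 -0.33831047]
0.94 [223.9, 207.1, 292.9, 298.4]
0.26 [456.9, 123.0, 522.5, 184.0]
```

View pics/c5.png

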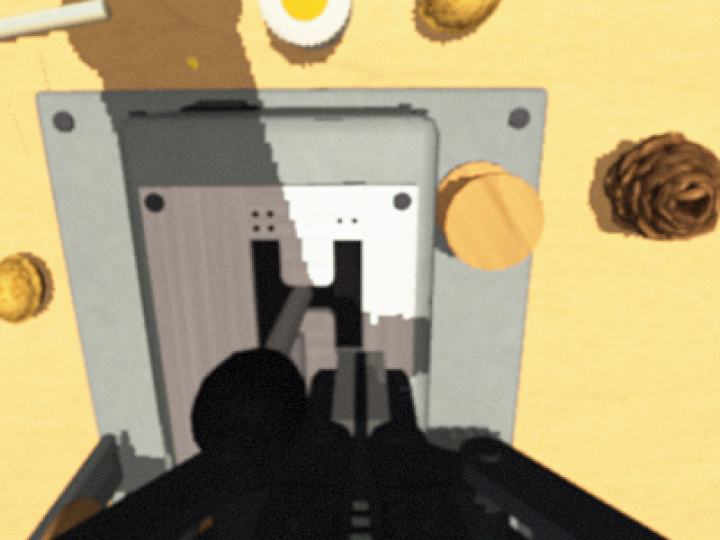

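Call:
{"api": "play_rows", "payload": {"commands": [[[1, 0, -0.03, 0, 0], [1, 0, -0.06, 0, 0], [1, 0, -0.09, 0, 0], [1, 0, -0.12, 0, 0], [1, 0, -0.12, 0, 0], [1, 0, -0.12, 0, 0]]]}}

```text
clock: 9.93
tcp_pos: [0.5735, 0.0677, 0.1903]
orientation: [-0.049, -3.141, 0.001]
contact_force: [-0.0, -0.1, -0.0]
grip_width: -0.0002
gripper_force: 0.0
```

Call:
{"api": "play_rows", "payload": {"commands": [[[1, 0, -0.01, 0, 0], [1, 0, -0.02, 0, 0], [1, 0, -0.02, 0, 0], [1, 0, -0.02, 0, 0]]]}}

```text
clock: 10.27
tcp_pos: [0.5734, 0.0649, 0.1903]
orientation: [0.047, 3.141, 0.0]
contact_force: [0.7, 0.4, -0.3]
grip_width: -0.0004
gripper_force: 0.4
```

```bash
python3 - <<'E'
from h import *
o,p=wrist();save(p,"w6.png")
print(o["tcp_pos"],o["contact_force"])
for i in viewer.trace(p,"lever_knob")[:2]: print(i["score"],i["rect"])
O=np.array([.5752,.0707,0])
for a in(0,.1,.15,.2,.24):
  X=O+np.array([-.03,-1,0])*.156*np.sin(a)+[0,0,.047+.156*np.cos(a)];print(a,proj(p,X))
cv2.imwrite("pics/c6.png",cv2.resize(cv2.imread("pics/w6.png")[100:320,170:470],None,fx=2.4,fy=2.4,interpolation=3))
E
```

```text
[0.57341117 0.0648737  0.19027357] [ 0.706381    0.36509753 -0.3464336 ]
0.98 [231.3, 205.8, 315.3, 297.4]
0 [[331.82751458 274.68554995]]
0.1 [[300.69257929 273.85913958]]
0.15 [[285.46266987 272.79312456]]
0.2 [[270.6565437  271.31471723]]
0.24 [[259.20753038 269.85209318]]
```

View pics/c6.png

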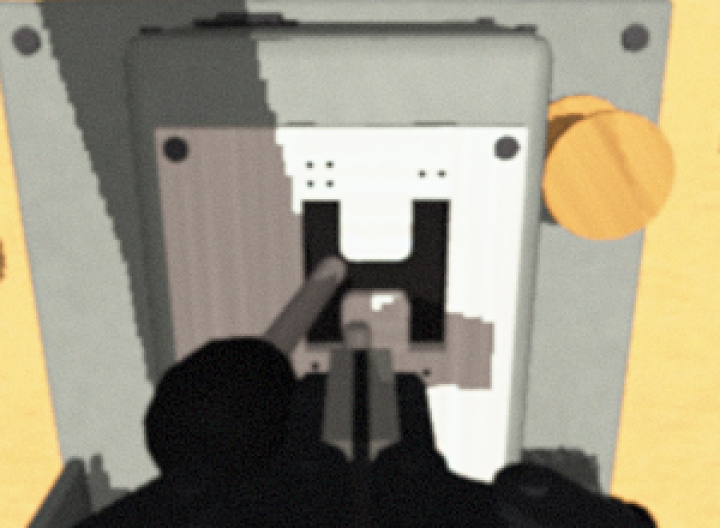

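Call:
{"api": "play_rows", "payload": {"commands": [[[1, 0, -0.005, 0, 0], [1, 0, -0.01, 0, 0], [1, 0, -0.01, 0, 0], [1, 0, -0.01, 0, 0]]]}}

```text
clock: 10.7
tcp_pos: [0.5733, 0.0628, 0.1903]
orientation: [-0.047, -3.141, -0.0]
contact_force: [0.1, 1.3, -0.3]
grip_width: 0.0003
gripper_force: 0.6
```

Call:
{"api": "play_rows", "payload": {"commands": [[[1, 0, -0.005, 0, 0], [1, 0, -0.01, 0, 0], [1, 0, -0.01, 0, 0], [1, 0, -0.01, 0, 0]]]}}

```text
clock: 11.03
tcp_pos: [0.5733, 0.0606, 0.1903]
orientation: [-0.047, -3.141, 0.0]
contact_force: [-0.6, 0.4, -0.8]
grip_width: 0.0001
gripper_force: 0.5
```

```bash
python3 - <<'E'
from h import *
o,p=wrist()
print(o["tcp_pos"],o["contact_force"])
for i in viewer.trace(p,"lever_knob")[:1]:
  print(i["score"],i["rect"]); m=i["pixels"]; rows=[(y,np.nonzero(m[y])[0][[0,-1]]) for y in range(255,285,5)];print(rows)
O=np.array([.5752,.0707,0])
for a in(.2,.24,.255):
  X=O+np.array([-.03,-1,0])*.156*np.sin(a)+[0,0,.047+.156*np.cos(a)];print(a,proj(p,X),proj(p,X+[0,.016,0]),proj(p,X-[0,.016,0]))
E
```

```text
[0.57326348 0.06063065 0.19029901] [-0.60574608  0.4078691  -0.80154317]
0.57 [231.0, 207.1, 318.8, 296.6]
[(255, array([238, 295])), (260, array([235, 293])), (265, array([233, 292])), (270, array([232, 290])), (275, array([231, 289])), (280, array([231, 289]))]
0.2 [[278.99881771 271.32992186]] [[310.40952003 270.49376634]] [[247.71413172 272.12264466]]
0.24 [[267.47675318 269.87285581]] [[298.59838927 269.056391  ]] [[236.49811183 270.64709674]]
0.255 [[263.25774995 269.26566197]] [[294.25881568 268.45644992]] [[232.40560789 270.03316146]]
```

Call:
{"api": "play_rows", "payload": {"commands": [[[1, 0, -0.006, 0, 0], [1, 0, -0.006, 0, 0], [1, 0, -0.006, 0, 0]]]}}

```text
clock: 11.38
tcp_pos: [0.5732, 0.0595, 0.1903]
orientation: [-0.047, -3.141, -0.0]
contact_force: [-0.5, 0.6, -1.2]
grip_width: 0.0
gripper_force: 0.5
```

Call:
{"api": "play_rows", "payload": {"commands": [[[1, 0, -0.006, 0, 0], [1, 0, -0.006, 0, 0], [1, 0, -0.006, 0, 0]]]}}

```text
clock: 11.63
tcp_pos: [0.5732, 0.0583, 0.1903]
orientation: [-0.047, -3.141, 0.0]
contact_force: [0.5, 1.0, -0.2]
grip_width: -0.0
gripper_force: 0.5
```

Call:
{"api": "play_rows", "payload": {"commands": [[[1, 0, -0.006, 0, 0], [1, 0, -0.006, 0, 0], [1, 0, -0.006, 0, 0]]]}}

```text
clock: 11.88
tcp_pos: [0.5732, 0.0573, 0.1903]
orientation: [-0.047, -3.141, -0.0]
contact_force: [-0.4, 1.9, -0.2]
grip_width: -0.0002
gripper_force: 0.9
```

Call:
{"api": "play_rows", "payload": {"commands": [[[1, 0, -0.006, 0, 0], [1, 0, -0.006, 0, 0], [1, 0, -0.006, 0, 0]]]}}

```text
clock: 12.13
tcp_pos: [0.5731, 0.0563, 0.1902]
orientation: [-0.047, -3.141, -0.001]
contact_force: [0.9, 3.3, -1.7]
grip_width: -0.0002
gripper_force: 1.4
```

Call:
{"api": "play_rows", "payload": {"commands": [[[1, 0, 0.04, 0, 0], [1, 0, 0.08, 0, 0], [1, 0.1, 0.08, 0, 0], [1, 0.24, 0.08, 0, 0], [1, 0.25, 0.08, 0, 0], [1, 0.25, 0.0, 0, 0], [1, 0.25, -0.1, 0, 0], [1, 0.22, -0.115, 0, 0], [1, 0.22, -0.115, 0, 0], [1, 0.22, -0.115, 0, 0]]]}}

```text
clock: 12.97
tcp_pos: [0.5291, 0.0349, 0.1904]
orientation: [0.048, 3.141, 0.0]
contact_force: [0.3, 1.3, -0.1]
grip_width: 0.0003
gripper_force: 0.0
```

```bash
python3 - <<'E'
from h import *
o,p=wrist();save(p,"w7.png")
print(o["tcp_pos"],o["contact_force"])
for i in viewer.trace(p,"lever_knob")[:1]: print(i["score"],i["rect"])
O=np.array([.5752,.0707,0])
for a in(.2,.24,.255):
  X=O+np.array([-.03,-1,0])*.156*np.sin(a)+[0,0,.047+.156*np.cos(a)];print(a,X,proj(p,X))
s=viewer.grab_frame("top");save(s,"t7.png")
im=np.zeros((400,800,3),np.uint8)
im[:,:400]=p["pixels"][:,120:520,::-1];im[:,400:]=cv2.resize(s["pixels"][130:230,240:340,::-1],None,fx=4,fy=4,interpolation=3)
cv2.imwrite("pics/c7.png",im)
E
```

```text
[0.52914799 0.03486975 0.19040911] [ 0.34085684  1.25879292 -0.08637093]
0.92 [313.3, 324.3, 326.4, 358.2]
0.2 [0.57427023 0.03970758 0.19989039] [[331.18365809 338.3191734 ]]
0.24 [0.57408755 0.03361839 0.19852872] [[320.2612918  336.52050343]]
0.255 [0.57401949 0.03134972 0.19795547] [[316.23441622 335.76742023]]
```

View pics/c7.png

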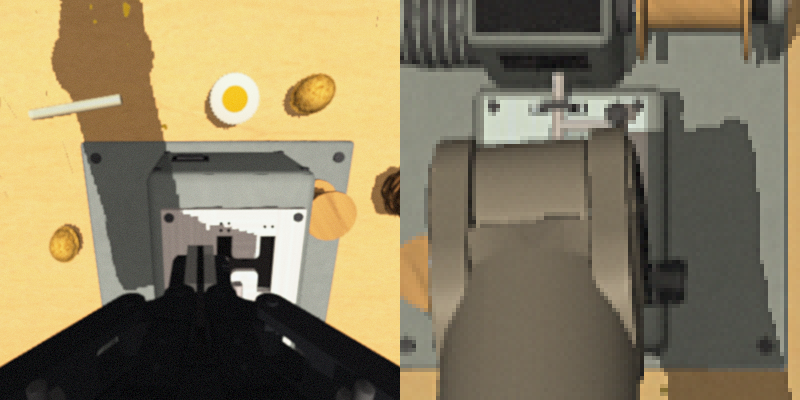

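Call:
{"api": "play_rows", "payload": {"commands": [[[1, -0.03, 0, 0.03, 0], [1, -0.06, 0, 0.03, 0], [1, -0.09, 0, 0.03, 0], [1, -0.12, 0, 0.03, 0], [1, -0.15, 0, 0.03, 0], [1, -0.15, 0, 0.03, 0], [1, -0.15, 0, 0.03, 0]]]}}

```text
clock: 13.7
tcp_pos: [0.5589, 0.0333, 0.1842]
orientation: [0.048, 3.141, -0.0]
contact_force: [-0.2, -0.5, 0.8]
grip_width: -0.0003
gripper_force: 0.0
```

Call:
{"api": "play_rows", "payload": {"commands": [[[1, -0.02, 0, 0, 0], [1, -0.04, 0, 0, 0], [1, -0.06, 0, 0, 0], [1, -0.06, 0, 0, 0]]]}}

```text
clock: 14.03
tcp_pos: [0.571, 0.033, 0.1842]
orientation: [0.047, 3.141, -0.0]
contact_force: [-0.9, -1.1, 0.1]
grip_width: 0.0001
gripper_force: 0.4
```

Call:
{"api": "play_rows", "payload": {"commands": [[[1, -0.02, 0, 0, 0], [1, -0.04, 0, 0, 0], [1, -0.06, 0, 0, 0], [1, -0.06, 0, 0, 0], [1, -0.06, 0, 0, 0]]]}}

```text
clock: 14.45
tcp_pos: [0.5829, 0.0326, 0.1843]
orientation: [0.047, 3.141, -0.0]
contact_force: [-1.6, -0.3, -0.5]
grip_width: -0.0
gripper_force: 0.2
```

```bash
python3 - <<'E'
from h import *
o,p=wrist();s=viewer.grab_frame("scene");t=viewer.grab_frame("top")
print(o["tcp_pos"],o["contact_force"])
im=np.zeros((400,800,3),np.uint8)
im[:,:400]=p["pixels"][:,120:520,::-1];im[:,400:]=cv2.resize(s["pixels"][140:220,270:350,::-1],None,fx=5,fy=5,interpolation=3)
cv2.imwrite("pics/c8.png",im)
E
```

```text
[0.58288056 0.03261312 0.18429624] [-1.6100943  -0.31357344 -0.47395739]
```

View pics/c8.png

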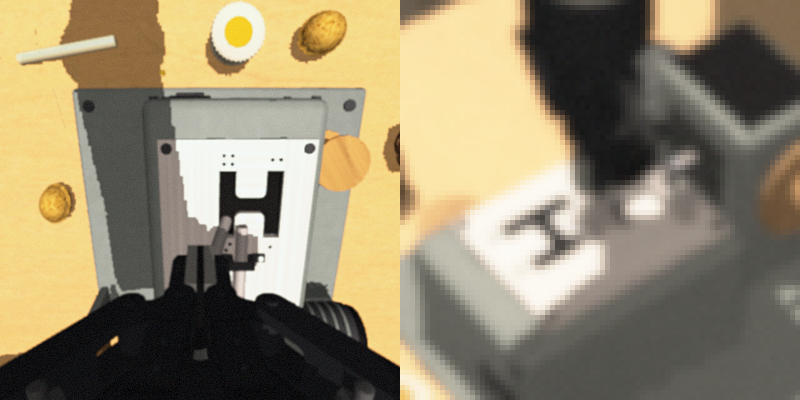

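Call:
{"api": "play_rows", "payload": {"commands": [[[1, -0.01, 0, 0, 0], [1, -0.02, 0, 0, 0], [1, -0.02, 0, 0, 0], [1, -0.02, 0, 0, 0]]]}}

```text
clock: 14.93
tcp_pos: [0.5864, 0.0326, 0.1842]
orientation: [-0.047, -3.141, -0.0]
contact_force: [0.2, -0.1, -0.7]
grip_width: -0.0001
gripper_force: 0.6
```

Call:
{"api": "play_rows", "payload": {"commands": [[[1, -0.008, 0, 0, 0], [1, -0.012, 0, 0, 0], [1, -0.012, 0, 0, 0], [1, -0.012, 0, 0, 0]]]}}

```text
clock: 15.27
tcp_pos: [0.5889, 0.0325, 0.1842]
orientation: [-0.047, -3.141, 0.0]
contact_force: [-0.7, 0.7, -0.8]
grip_width: 0.0001
gripper_force: 0.6
```

Call:
{"api": "play_rows", "payload": {"commands": [[[1, -0.006, 0, 0, 0], [1, -0.01, 0, 0, 0], [1, -0.01, 0, 0, 0], [1, -0.01, 0, 0, 0]]]}}

```text
clock: 15.6
tcp_pos: [0.5909, 0.0324, 0.1843]
orientation: [0.047, 3.141, 0.0]
contact_force: [-1.5, 0.4, -0.6]
grip_width: -0.0003
gripper_force: 0.6
```

Call:
{"api": "play_rows", "payload": {"commands": [[[1, -0.006, 0, 0, 0], [1, -0.008, 0, 0, 0], [1, -0.008, 0, 0, 0]]]}}

```text
clock: 15.85
tcp_pos: [0.5925, 0.0324, 0.1843]
orientation: [0.047, 3.141, -0.0]
contact_force: [-0.9, 0.6, -1.0]
grip_width: 0.0
gripper_force: 0.7
```

Call:
{"api": "play_rows", "payload": {"commands": [[[1, -0.006, 0, 0, 0], [1, -0.008, 0, 0, 0], [1, -0.008, 0, 0, 0]]]}}

```text
clock: 16.1
tcp_pos: [0.5941, 0.0323, 0.1843]
orientation: [0.047, 3.141, 0.0]
contact_force: [-1.9, -0.1, -1.3]
grip_width: 0.0001
gripper_force: 0.7
```

Call:
{"api": "play_rows", "payload": {"commands": [[[1, -0.006, 0, 0, 0], [1, -0.006, 0, 0, 0], [1, -0.006, 0, 0, 0]]]}}

```text
clock: 16.35
tcp_pos: [0.5951, 0.0323, 0.1842]
orientation: [-0.047, -3.141, -0.0]
contact_force: [-2.6, 0.2, -0.6]
grip_width: -0.0
gripper_force: 1.1
```

Call:
{"api": "play_rows", "payload": {"commands": [[[1, -0.006, 0, 0, 0], [1, -0.006, 0, 0, 0], [1, -0.006, 0, 0, 0]]]}}

```text
clock: 16.6
tcp_pos: [0.596, 0.0323, 0.1841]
orientation: [-0.047, -3.14, 0.0]
contact_force: [-3.2, 0.5, -2.3]
grip_width: -0.0004
gripper_force: 1.7
```

Call:
{"api": "play_rows", "payload": {"commands": [[[1, -0.006, 0, 0, 0], [1, -0.006, 0, 0, 0], [1, -0.006, 0, 0, 0]]]}}

```text
clock: 16.85
tcp_pos: [0.597, 0.0323, 0.1839]
orientation: [-0.047, -3.14, 0.0]
contact_force: [-4.6, 0.2, -2.0]
grip_width: 0.0
gripper_force: 2.3
```

Call:
{"api": "play_rows", "payload": {"commands": [[[1, -0.006, 0, 0, 0], [1, -0.01, 0, 0, 0], [1, -0.01, 0, 0, 0]]]}}

```text
clock: 17.1
tcp_pos: [0.5985, 0.0323, 0.1836]
orientation: [-0.047, -3.138, 0.0]
contact_force: [-7.0, 0.4, -3.3]
grip_width: -0.0002
gripper_force: 3.1
```

Call:
{"api": "play_rows", "payload": {"commands": [[[1, 0.05, 0, 0, 0], [1, 0.2, 0, 0, 0], [1, 0.35, 0, 0, 0], [1, 0.4, 0, -0.2, 0], [1, 0.4, 0, -0.4, 0], [1, 0.4, 0, -0.6, 0], [1, 0.4, 0.2, -0.6, 0], [1, 0.4, 0.4, -0.6, 0], [1, 0.4, 0.7, -0.6, 0], [1, 0.4, 1, -0.6, 0], [1, 0.4, 1, -0.6, 0], [1, 0.4, 1, -0.6, 0]]]}}

```text
clock: 18.1
tcp_pos: [0.525, 0.2445, 0.305]
orientation: [0.03, 3.138, 0.009]
contact_force: [-1.5, 1.6, -0.5]
grip_width: 0.0002
gripper_force: 0.0
```

```bash
python3 - <<'E'
from h import *
viewer.grab_frame("top")
t=viewer.grab_frame("top");s=viewer.grab_frame("scene")
o=get_obs();print(o["clock"],o["tcp_pos"],o["contact_force"])
O=np.array([.577,.0695,0])
X=np.array([1,-.03,0]);Y=np.array([.03,1,0])
for n,p in(("top",t),("scene",s)):
  save(p,n+"9.png")
  for th in("lever_knob","bolt_post"):
    for i in viewer.trace(p,th)[:2]: print(n,th,i["score"],i["rect"])
  for f in(0,.24,.28,.295):
    a=.24;d=np.array([np.sin(f),-np.sin(a)*np.cos(f),np.cos(a)*np.cos(f)])*.156
    print(f,proj(p,O+X*d[0]+Y*d[1]+[0,0,.047+d[2]]))
  for b in(0,.016,.022):print("post",b,proj(p,O+X*(.053+b)-Y*.048+[0,0,.173]))
g=cv2.cvtColor(t["pixels"],cv2.COLOR_RGB2GRAY)
print(g[150:196,272:300:1].tolist())
E
```

```text
18.25 [0.52654699 0.2342373  0.30500863] [-0.32753652 -0.54393262 -0.00620487]
top lever_knob 0.74 [284.3, 163.4, 297.0, 181.6]
top lever_knob 0.51 [344.3, 175.7, 351.5, 188.8]
top bolt_post 0.42 [278.0, 152.8, 297.2, 180.1]
top bolt_post 0.17 [245.3, 230.2, 260.2, 246.7]
0 [[288.1751269  184.68670523]]
0.24 [[288.06085501 170.56380825]]
0.28 [[287.98517124 168.33997569]]
0.295 [[287.95273794 167.51861797]]
post 0 [[293.3055598  165.85223137]]
post 0.016 [[293.37364108 159.81208285]]
post 0.022 [[293.39911526 157.55149786]]
scene bolt_post 0.44 [303.4, 170.6, 332.0, 184.2]
0 [[306.048674   174.94523591]]
0.24 [[315.76077313 170.66015661]]
0.28 [[317.2728735  170.13375182]]
0.295 [[317.83019873 169.95068672]]
post 0 [[322.17476352 175.59031163]]
post 0.016 [[326.29326325 173.43238773]]
post 0.022 [[327.82759396 172.62853576]]
[[60, 56, 60, 59, 59, 49, 158, 195, 164, 59, 54, 55, 51, 45, 46, 54, 59, 58, 56, 54, 57, 49, 71, 107, 146, 147, 145, 144], [60, 57, 63, 61, 63, 56, 149, 193, 163, 57, 55, 60, 64, 56, 56, 55, 57, 62, 63, 62, 60, 69, 96, 130, 129, 127, 126, 126], [92, 90, 93, 96, 9
[... 5170 characters left out ...]
211, 211, 211, 212], [33, 118, 176, 170, 170, 171, 173, 175, 163, 41, 33, 36, 29, 69, 221, 214, 211, 211, 212, 212, 212, 211, 211, 213, 212, 211, 211, 212], [26, 175, 222, 217, 218, 217, 217, 218, 229, 66, 33, 33, 32, 71, 222, 215, 211, 213, 209, 212, 212, 212, 211, 212, 212, 210, 212, 212], [22, 174, 219, 215, 213, 213, 212, 217, 225, 80, 33, 33, 30, 71, 221, 213, 210, 212, 211, 211, 211, 211, 211, 211, 212, 212, 211, 212], [25, 174, 218, 213, 211, 212, 212, 215, 224, 70, 34, 31, 31, 70, 223, 212, 212, 211, 210, 212, 210, 211, 211, 210, 211, 211, 212, 212], [23, 173, 215, 212, 211, 211, 211, 214, 225, 54, 30, 36, 30, 70, 221, 214, 212, 211, 212, 211, 211, 213, 211, 211, 211, 211, 211, 212]]
```

```bash
python3 -c "
from bench import r;print(r.hand_in())"
```

```text
the job is handed in; nothing more can be done
None
```

The lock bolt is pushed fully back and the lever is in third, each until push resistance rose; the last top view matches both, and I handed in with the arm clear (I viewed 11 pictures, one over the limit of 10).

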